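Load a curing dial: move the handlamp, load housings and index by handwheel

ROBOT

A 6-joint arm with a two-finger parallel gripper is mounted at the origin on a cart in front of the work surface, level with it; the furniture and walls round the work are solid. World frame = base frame: x ahead of the robot, y to its left, z up, the work surface at z = 0. Lengths are in m, angles in degrees, forces in N, time in s.
With the tool pointing down it reaches from about 0.425 to 0.95 m from the base axis. Payload 3.5 kg.
Tool frame: the origin (TCP) lies midway between the tips of the shut fingers; the grasp point (between the pads) lies 19 mm behind it; z points along the fingers, y is the line along which they close (so a half turn about z gives the same grasp; the last joint's range is limited). The gripper opens to 85 mm and grips with 20 to 120 N. Pads are 22 mm wide; open, the fingers measure 114 mm over their backs; the gripper's body (76 mm by 85 mm) begins 54 mm behind the grasp point. The pads swing forward as they close: fully open they stand 13 mm farther back than shut.
Start: joints at [-82.678, 16.404, 90.338, -0, 73.258, -8.594], TCP at [0.185, -0.649, 0.231] pointing down, gripper open.
Joint ranges: [-158.93, 158.93], [-51.34, 127.21], [12.03, 142.37], [-87.48, 267.48], [13.55, 161.25], [-162.69, 162.69]. Speed limits (degrees/s): [159.86, 159.86, 180, 180, 180, 180].

INTERFACE

Orientations are given as a 3x3 rotation matrix whose columns are the frame's x, y, z axes.
In Python, from workcell import r, cams gives the robot as it stands (r), with the cameras (cams). Calls block until the motion is done:
- r.move_pose(position, orientation): joint-space move of the TCP to a pose.
- r.servo_line(position, speed=0.15, rot=None, guard=None): straight line of the TCP; rot=None keeps the orientation; speed is the mean speed in m/s. With guard (N) it stops when the force on the tool has changed by that much, and returns True; else False.
- r.movej(angles): joint-space move.
- r.command_gripper(opening, newtons=None): finger opening in m; newtons is the grip in N (None keeps the last); returns when the fingers have stopped.
- r.pause(seconds).
- r.ik(position, orientation): joint angles nearest the present ones, or None.
- r.get_obs(): the state.
- cams.camera(name): name is "side" or "top" or "wrist"; returns the picture (420x560x3 uint8, blue, green, red); there is no depth.
- cams.camera_params(name): a dict with "fx", "fy", "cx", "cy" (pixels), "dist" ([k1, k2, p1, p2, k3] as OpenCV has them; the pictures are not rectified), "world_to_cam" (4x4, takes a point from world to camera coordinates). Camera axes: x right, y up, looking along -z (the intrinsics and any distortion apply to the point x, -y, -z); pixel columns grow to the right and rows downward; lengths in m; the calibration is good to about 2 mm. A picture is of the moment at which its call begins: read the wrist's pose just before it. camera_params takes no time and is no camera call; for the wrist camera it gives the pose at the moment of the call.
A pose or a line that the arm cannot do raises r.PlanningError and nothing moves.
- r.close_job(): hands the job in; it is judged then, once.
The state is a dict: "clock": time; "joint_positions": joint angles; "qd": joint speeds; "effort": joint torques, N m; "tcp_pos": TCP position; "tcp_rot": TCP orientation; "wrist_force": force on the tool from outside, world axes, zero at the start; "torque": the same for the moment, N m; "opening": finger opening in m; "finger_force": force on a finger pad.
Only numpy, scipy, OpenCV 4.12 (cv2) and the standard library are available. Lean on these libraries where they do the work, as an engineer would, in place of code of your own. Each camera call takes 0.05 s, during which the arm holds its last target. There are 200 camera calls.

TASK

First lift the curing handlamp by its bail off the low parking stand and stand it centred on the round rubber pad beside the indexing dial, lens towards the dial. Then wind the handwheel clockwise (seen from above) until the first nest is square at the pointer facing the robot, set a housing down in that nest with its tab pointing outward through the slot, and wind exactly two full clockwise turns so that this housing moves round to the lamp; go on like this, one housing at the pointer and then two turns, until every housing lying on the bench is in the dial and the last one loaded stands at the lamp. Leave the lamp on its pad, and do not disturb the bottle and the solder spool.

Things in the scene. Friction and masses are not known exactly. Their poses are not given: they have to be found in the camera images.
- indexer: fixed dial indexer; origin on the bench under the dial's axis, x away from the robot, y to its left (may be turned a little). Dial 210 mm across, top 60 mm up, four equal black nests. A clear guard (z 102 to 106 mm, caps 110) covers x -33 to 117 mm, y +-118 mm, with a gearbox (to z 134) on its rear half: only the nest at the pointer block (x -116, 50 mm high) can be loaded
- handwheel (a joint): rad, growing clockwise seen from above; geared 8 to 1 to the dial, which turns the same way. 0 when the first nest is square at the pointer; each 12.57 more (two turns) brings the next nest and carries the last one to the lamp (left), then rear, then right. Starts at -4.5 to -2: less than one turn to the first nest. Turns with about 1.3 N at the knob, stays where left, no detents
- crank_grip (a point): middle of the upright black crank knob on the handwheel (21 mm diameter, 35 mm tall, top 18 mm above this point, wheel rim 20 mm below it), over the rear of the guard. The knob spins freely on its own vertical axis and runs on a circle of 40 mm radius about wheel_center, so it can be held from above and led round without turning the gripper
- wheel_center (a point): point on the handwheel's vertical axis at the height of crank_grip. The wheel, on the gearbox above the rear of the dial, is 100 mm across
- load_station (a point): fixed point at the pointer, facing the robot: floor centre of the nest that stands there (a housing's origin comes here). A nest is a pocket 66 mm long (radially) by 42 mm wide, walls 8 mm high and 5 mm thick, closed at the inner end, with a 25 mm slot for the tab in the outer end; its centre is 68 mm from the dial's axis
- load_station_tab (a point): fixed point where the middle of a housing's tab lies when it is seated at the loading place (outward, towards the robot)
- lamp_station (a point): fixed point: the nest floor centre one station on, on the side of the lamp (robot's left), under the guard's left part
- lamp_station_tab (a point): where the tab of a housing seated at lamp_station lies (outward, to the left)
- rear_station (a point): fixed point: the nest floor centre two stations on, away from the robot, under the guard
- rear_station_tab (a point): where the tab of a housing seated at rear_station lies (outward, away from the robot)
- right_station (a point): fixed point: the nest floor centre three stations on, at the robot's right, under the guard
- right_station_tab (a point): where the tab of a housing seated at right_station lies (outward, to the right)
- pad_top (a point): centre of the top of the fixed round rubber pad (92 mm across, 3 mm thick) on the bench, to the left of the dial
- pad_lens (a point): where the middle of the lamp's lens is to be when the lamp stands right on the pad: 37 mm from the pad's centre towards the dial, 35 mm above its top
- handlamp: white can-shaped handlamp, 72 mm across, 64 mm tall, 0.35 kg, with an upright fixed bail; origin under its centre, z up, lens looking along -y. The bail's level top bar is 11 mm round, 44 mm long along y, axis 104 mm up, 34 mm clear below it. It starts on a fixed parking stand (dark steel plate 104 x 134 mm, top 30 mm above the bench) in front of the dial on the right
- lamp_lens (a point): middle of the lamp's lens (37 mm from its axis, 35 mm up)
- housing_1: grey sensor housing lying flat on the bench in front, may be absent: block 60 (x) x 36 (y) x 26 (z) mm with a tab 13 mm long, 16 mm wide and 10 mm high at the foot of its +x end; 90 g; origin at the centre of the block's underside
- housing_1_tab (a point): middle of that housing's tab, 36 mm from its origin along +x, 5 mm up
- housing_2: grey sensor housing lying flat on the bench in front, may be absent: block 60 (x) x 36 (y) x 26 (z) mm with a tab 13 mm long, 16 mm wide and 10 mm high at the foot of its +x end; 90 g; origin at the centre of the block's underside
- housing_2_tab (a point): middle of that housing's tab, 36 mm from its origin along +x, 5 mm up
- housing_3: grey sensor housing lying flat on the bench in front, may be absent: block 60 (x) x 36 (y) x 26 (z) mm with a tab 13 mm long, 16 mm wide and 10 mm high at the foot of its +x end; 90 g; origin at the centre of the block's underside
- housing_3_tab (a point): middle of that housing's tab, 36 mm from its origin along +x, 5 mm up
- alcohol_bottle: bystander: white bottle with a pump top, 60 mm across, 122 mm tall, on the left; origin under its centre
- solder_spool: bystander: spool of solder wire, 54 mm across, 34 mm tall, on the left; origin under its centre

How it is judged (in metres and radians):
On the way, in this order (a step that is already met when the one before it is completed fails the run):
1. the handlamp stands on the pad, lens to the dial, released (distance between handlamp and pad_top below 0.018 m and horizontal distance between lamp_lens and pad_lens below 0.022 m and angle between handlamp's own z axis and vertical below 0.1 rad and contact force between the fingers and handlamp below 0.1 N), for 0.2 s.
2. with the first nest at the pointer, a housing is seated in it, tab outward (value of joint handwheel between -0.4 and 0.4 rad and ((distance between housing_1 and load_station below 0.01 m and distance between housing_1_tab and load_station_tab below 0.014 m and angle between housing_1's own z axis and vertical below 0.12 rad) or (distance between housing_2 and load_station below 0.01 m and distance between housing_2_tab and load_station_tab below 0.014 m and angle between housing_2's own z axis and vertical below 0.12 rad) or (distance between housing_3 and load_station below 0.01 m and distance between housing_3_tab and load_station_tab below 0.014 m and angle between housing_3's own z axis and vertical below 0.12 rad))), for 0.2 s.
3. two turns on: that housing is at the lamp (value of joint handwheel between 12.166 and 12.966 rad and ((distance between housing_1 and lamp_station below 0.01 m and distance between housing_1_tab and lamp_station_tab below 0.014 m and angle between housing_1's own z axis and vertical below 0.12 rad) or (distance between housing_2 and lamp_station below 0.01 m and distance between housing_2_tab and lamp_station_tab below 0.014 m and angle between housing_2's own z axis and vertical below 0.12 rad) or (distance between housing_3 and lamp_station below 0.01 m and distance between housing_3_tab and lamp_station_tab below 0.014 m and angle between housing_3's own z axis and vertical below 0.12 rad))), for 0.2 s.
4. a second housing is seated at the pointer (all of step 3 and ((distance between housing_1 and load_station below 0.01 m and distance between housing_1_tab and load_station_tab below 0.014 m and angle between housing_1's own z axis and vertical below 0.12 rad) or (distance between housing_2 and load_station below 0.01 m and distance between housing_2_tab and load_station_tab below 0.014 m and angle between housing_2's own z axis and vertical below 0.12 rad) or (distance between housing_3 and load_station below 0.01 m and distance between housing_3_tab and load_station_tab below 0.014 m and angle between housing_3's own z axis and vertical below 0.12 rad))), for 0.2 s.
5. two more turns: the second housing is at the lamp, the first at the rear (value of joint handwheel between 24.732 and 25.532 rad and ((distance between housing_1 and lamp_station below 0.01 m and distance between housing_1_tab and lamp_station_tab below 0.014 m and angle between housing_1's own z axis and vertical below 0.12 rad) or (distance between housing_2 and lamp_station below 0.01 m and distance between housing_2_tab and lamp_station_tab below 0.014 m and angle between housing_2's own z axis and vertical below 0.12 rad) or (distance between housing_3 and lamp_station below 0.01 m and distance between housing_3_tab and lamp_station_tab below 0.014 m and angle between housing_3's own z axis and vertical below 0.12 rad)) and ((distance between housing_1 and rear_station below 0.01 m and distance between housing_1_tab and rear_station_tab below 0.014 m and angle between housing_1's own z axis and vertical below 0.12 rad) or (distance between housing_2 and rear_station below 0.01 m and distance between housing_2_tab and rear_station_tab below 0.014 m and angle between housing_2's own z axis and vertical below 0.12 rad) or (distance between housing_3 and rear_station below 0.01 m and distance between housing_3_tab and rear_station_tab below 0.014 m and angle between housing_3's own z axis and vertical below 0.12 rad))), for 0.2 s.
At the end, for the whole second after the job is handed in: Lamp upright on the pad (18 mm; lens within 22 mm of its place). Every housing seated in a nest, tab outward (10 mm; tab 14 mm): one at the lamp, one at the rear, a third at the right. Handwheel at rest within 0.4 rad of two turns per housing from the first nest (distance between handlamp and pad_top below 0.018 m and horizontal distance between lamp_lens and pad_lens below 0.022 m and angle between handlamp's own z axis and vertical below 0.1 rad and ((distance between housing_1 and lamp_station below 0.01 m and distance between housing_1_tab and lamp_station_tab below 0.014 m and angle between housing_1's own z axis and vertical below 0.12 rad) or (distance between housing_2 and lamp_station below 0.01 m and distance between housing_2_tab and lamp_station_tab below 0.014 m and angle between housing_2's own z axis and vertical below 0.12 rad) or (distance between housing_3 and lamp_station below 0.01 m and distance between housing_3_tab and lamp_station_tab below 0.014 m and angle between housing_3's own z axis and vertical below 0.12 rad)) and ((distance between housing_1 and rear_station below 0.01 m and distance between housing_1_tab and rear_station_tab below 0.014 m and angle between housing_1's own z axis and vertical below 0.12 rad) or (distance between housing_2 and rear_station below 0.01 m and distance between housing_2_tab and rear_station_tab below 0.014 m and angle between housing_2's own z axis and vertical below 0.12 rad) or (distance between housing_3 and rear_station below 0.01 m and distance between housing_3_tab and rear_station_tab below 0.014 m and angle between housing_3's own z axis and vertical below 0.12 rad)) and (value of joint handwheel between 24.732 and 25.532 rad or value of joint handwheel between 37.298 and 38.098 rad) and ((distance between housing_1 and lamp_station below 0.01 m and distance between housing_1_tab and lamp_station_tab below 0.014 m and angle between housing_1's own z axis and vertical below 0.12 rad) or (distance between housing_1 and rear_station below 0.01 m and distance between housing_1_tab and rear_station_tab below 0.014 m and angle between housing_1's own z axis and vertical below 0.12 rad) or (distance between housing_1 and right_station below 0.01 m and distance between housing_1_tab and right_station_tab below 0.014 m and angle between housing_1's own z axis and vertical below 0.12 rad)) and ((distance between housing_2 and lamp_station below 0.01 m and distance between housing_2_tab and lamp_station_tab below 0.014 m and angle between housing_2's own z axis and vertical below 0.12 rad) or (distance between housing_2 and rear_station below 0.01 m and distance between housing_2_tab and rear_station_tab below 0.014 m and angle between housing_2's own z axis and vertical below 0.12 rad) or (distance between housing_2 and right_station below 0.01 m and distance between housing_2_tab and right_station_tab below 0.014 m and angle between housing_2's own z axis and vertical below 0.12 rad)) and ((distance between housing_3 and lamp_station below 0.01 m and distance between housing_3_tab and lamp_station_tab below 0.014 m and angle between housing_3's own z axis and vertical below 0.12 rad) or (distance between housing_3 and rear_station below 0.01 m and distance between housing_3_tab and rear_station_tab below 0.014 m and angle between housing_3's own z axis and vertical below 0.12 rad) or (distance between housing_3 and right_station below 0.01 m and distance between housing_3_tab and right_station_tab below 0.014 m and angle between housing_3's own z axis and vertical below 0.12 rad)) and velocity of joint handwheel between -0.1 and 0.1 rad/s and linear speed of handlamp below 0.02 m/s); the robot touches nothing.
It fails at once if the bottle is pushed about (over 40 mm) (distance of alcohol_bottle from where it was at the start of the episode above 0.04 m).
It fails at once if the solder spool is pushed about (over 40 mm) (distance of solder_spool from where it was at the start of the episode above 0.04 m).
Of housing_1, housing_2, housing_3 only 2 to 3 are there at a start; the rules pass over those that are not, and their reading is None.
At some moment in a run one of handlamp may be knocked a few centimetres aside while the robot is not near it.
Once in a run the grip may slacken for a moment while it holds something.
It also fails if it takes over 210 s, if anything falls off the work surface, if the arm or the gripper's body presses on something with over 40 N, if the wrist force passes 120 N, or if a joint passes its speed limit or range.

## Working session

There is one attempt and no reset: what is moved stays moved. The work goes in short steps, each a Python script; the robot and the scene stay as the last script left them, time stands still between calls to the robot, and variables do not carry over. Pictures are saved under pics/ and viewed, at most 14 in all, crops included, and the job is handed in when it is done.

```bash
ls; mkdir -p pics
python3 - <<'E'
from workcell import r, cams
import cv2
for n in("top","side"):
    im=cams.camera(n); cv2.imwrite(f"pics/{n}0.png",im)
    p=cams.camera_params(n); print(n,p)
o=r.get_obs(); print(o)
E
```

```text
pics
workcell.py
top {'fx': 398.9211863304261, 'fy': 398.9211863304261, 'cx': 280.31048597300287, 'cy': 208.02907681377383, 'dist': array([-0.08551805,  0.        ,  0.        ,  0.        ,  0.        ]), 'world_to_cam': array([[-0.02480629, -0.99942816, -0.02297848,  0.0047545 ],
       [ 0.99213664, -0.02743296,  0.12211605, -0.55527002],
       [-0.12267659, -0.01976855,  0.9922498 , -1.02401068],
       [ 0.        ,  0.        ,  0.        ,  1.        ]])}
side {'fx': 522.4842277293079, 'fy': 522.4842277293079, 'cx': 270.7435086485518, 'cy': 208.3323693234969, 'dist': array([-0.16295908,  0.        ,  0.        ,  0.        ,  0.        ]), 'world_to_cam': array([[ 4.58417559e-01,  8.88736929e-01, -1.10248274e-04,
        -2.15281410e-01],
       [-5.36678802e-01,  2.76922058e-01,  7.97050837e-01,
         1.96820957e-01],
       [ 7.08399044e-01, -3.65322931e-01,  6.03912204e-01,
        -1.75547219e+00],
       [ 0.00000000e+00,  0.00000000e+00,  0.00000000e+00,
         1.00000000e+00]])}
{'clock': 0.1, 'joint_positions': array([-8.26781129e+01,  1.64514342e+01,  9.04161742e+01,  1.09536319e-03,
        7.32578070e+01, -8.59424926e+00]), 'qd': array([-0.03408246, -0.07942465, -0.16794761, -0.0129081 , -0.01004701,
        0.06551278]), 'effort': array([ 5.72020690e-04, -4.07299876e+01, -2.93699098e+01, -1.87521196e-04,
        3.37646044e-03, -1.27737155e-05]), 'tcp_pos': array([ 0.1850618 , -0.6485086 ,  0.23003319]), 'tcp_rot': array([[ 9.61665676e-01,  2.74224469e-01, -2.60804322e-04],
       [ 2.74224376e-01, -9.61663282e-01,  2.17339428e-03],
       [ 3.45191952e-04, -2.16159758e-03, -9.99997604e-01]]), 'wrist_force': array([-0.62905346,  0.07160269,  0.39720649]), 'torque': array([-0.00780893,  0.05206313,  0.00897737]), 'finger_force': 0.0, 'opening': 0.08529892194072668}
```

View pics/top0.png

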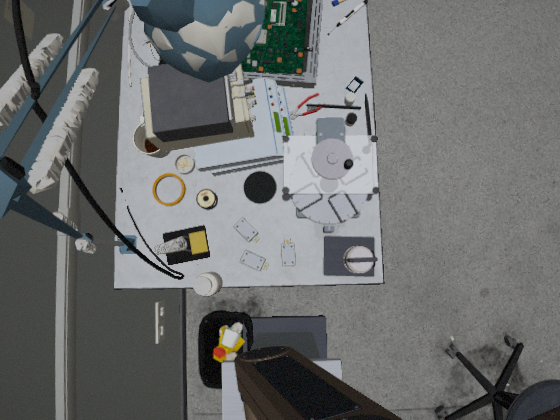

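View pics/side0.png

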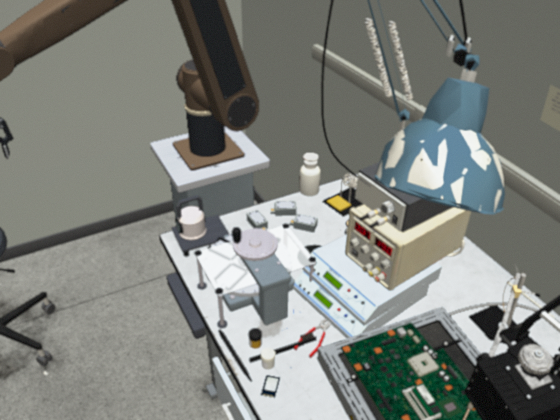

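Top view: three housings at about (246,229), (253,260) and (288,252). The pad is at (260,187), the lamp at (358,261) on its stand, the knob at (348,163) and the wheel centre at (332,158). The spool is at (206,198) and the bottle at (207,284).

```bash
cat > h.py <<'E'
from workcell import r, cams
import numpy as np, cv2
F=np.diag([1,-1,-1.])
def K(p): return np.array([[p["fx"],0,p["cx"]],[0,p["fy"],p["cy"]],[0,0,1]])
def unproj(p,uv,z):
    """pixels -> world points on plane z"""
    uv=np.atleast_2d(np.float64(uv)); n=cv2.undistortPoints(uv[:,None],K(p),p["dist"])[:,0]
    W=p["world_to_cam"]; R=W[:3,:3]; c=-R.T@W[:3,3]
    d=np.c_[n,np.ones(len(n))]@F@R
    return c+d*((z-c[2])/d[:,2])[:,None]
def proj(p,P):
    W=p["world_to_cam"]; R=F@W[:3,:3]; t=F@W[:3,3]
    return cv2.projectPoints(np.atleast_2d(np.float64(P)),cv2.Rodrigues(R)[0],t,K(p),p["dist"])[0][:,0]
def down(a):
    """tool down; tool y (closing line) at angle a (rad) from world x"""
    y=np.array([np.cos(a),np.sin(a),0]); z=np.array([0,0,-1.]); return np.c_[np.cross(y,z),y,z]
E
python3 - <<'E'
from h import *
p=cams.camera_params("top")
for n,uv,z in [("gFL",(285,193),.11),("gFR",(375,193),.11),("gRL",(285,138),.11),("gRR",(375,136),.11),("pad",(260,187),.003),("knob",(348,163),.17),("wheel",(332,158),.15),("lamp",(358,261),.134),("h1",(246,229),.026),("h2",(253,260),.026),("h3",(288,252),.026),("bottle",(207,284),.1),("spool",(206,198),.034),("stand",(349,255),.03)]:
    print(n,unproj(p,uv,z)[0].round(3))
w=cams.camera_params("wrist"); o=r.get_obs()
W=w["world_to_cam"]; c=-W[:3,:3].T@W[:3,3]
print("cam in tool",o["tcp_rot"].T@(c-o["tcp_pos"]), "axes\n",(W[:3,:3]@o["tcp_rot"]).round(3),w["fx"],w["dist"])
for P in [(.55,-.02,.35),(.5,.12,.3),(.6,-.15,.35),(.7,-.1,.35)]:
  for a in (90,0):print(P,a,r.ik(P,down(np.radians(a))))
im=cams.camera("top"); cv2.imwrite("pics/topc.png",cv2.resize(im[120:300,180:390],None,fx=3.8,fy=3.3,interpolation=cv2.INTER_CUBIC))
E
```

```text
gFL [ 0.583 -0.024  0.11 ]
gFR [ 0.577 -0.246  0.11 ]
gRL [ 0.723 -0.028  0.11 ]
gRR [ 0.722 -0.255  0.11 ]
pad [0.619 0.045 0.003]
knob [ 0.64  -0.174  0.17 ]
wheel [ 0.658 -0.139  0.15 ]
lamp [ 0.412 -0.192  0.134]
h1 [0.502 0.083 0.026]
h2 [0.42  0.066 0.026]
h3 [ 0.439 -0.027  0.026]
bottle [0.364 0.173 0.1  ]
spool [0.588 0.189 0.034]
stand [ 0.427 -0.187  0.03 ]
cam in tool [ 7.79551119e-02 -9.08511490e-05 -1.43330309e-01] axes
 [[ 0.001  1.    -0.001]
 [ 0.953 -0.001  0.304]
 [ 0.304 -0.001 -0.953]] 292.8337949703727 [-0.00523326  0.          0.          0.          0.        ]
(0.55, -0.02, 0.35) 90 [-1.26465452e+01 -3.33277340e+00  9.96279491e+01 -2.54444375e-14
  8.37048243e+01 -1.02646545e+02]
(0.55, -0.02, 0.35) 0 [-1.26465452e+01 -3.33277340e+00  9.96279491e+01 -2.54444375e-14
  8.37048243e+01 -1.26465452e+01]
(0.5, 0.12, 0.3) 90 [ 2.17927858e+00 -6.94265775e+00  1.08075354e+02 -2.54444375e-14
  7.88673041e+01 -8.78207214e+01]
(0.5, 0.12, 0.3) 0 [ 2.17927858e+00 -6.94265775e+00  1.08075354e+02 -2.54444375e-14
  7.88673041e+01  2.17927858e+00]
(0.6, -0.15, 0.35) 90 [-2.34257707e+01  5.59518988e+00  9.05623883e+01 -2.54444375e-14
  8.38424218e+01 -1.13425771e+02]
(0.6, -0.15, 0.35) 0 [-2.34257707e+01  5.59518988e+00  9.05623883e+01 -2.54444375e-14
  8.38424218e+01 -2.34257707e+01]
(0.7, -0.1, 0.35) 90 [-1.63338775e+01  1.71488637e+01  7.72354476e+01 -2.54444375e-14
  8.56156886e+01 -1.06333877e+02]
(0.7, -0.1, 0.35) 0 [-1.63338775e+01  1.71488637e+01  7.72354476e+01 -2.54444375e-14
  8.56156886e+01 -1.63338775e+01]
```

Run:
```python
from h import *
import pickle
for i,P in enumerate([(.47,0.0,.3),(.55,-.16,.36)]):
    r.move_pose(P,down(np.pi/2)); r.pause(.3)
    p=cams.camera_params("wrist"); im=cams.camera("wrist"); cv2.imwrite(f"pics/w{i}.png",im); pickle.dump(p,open(f"w{i}.pkl","wb"))
    cv2.imwrite(f"pics/w{i}v.png",cv2.resize(im,(800,600),interpolation=cv2.INTER_CUBIC))
print(r.get_obs()["clock"],r.get_obs()["wrist_force"])
```

```text
4.15 [ 0.22501695 -0.11371155  0.37376622]
```

View pics/w0v.png

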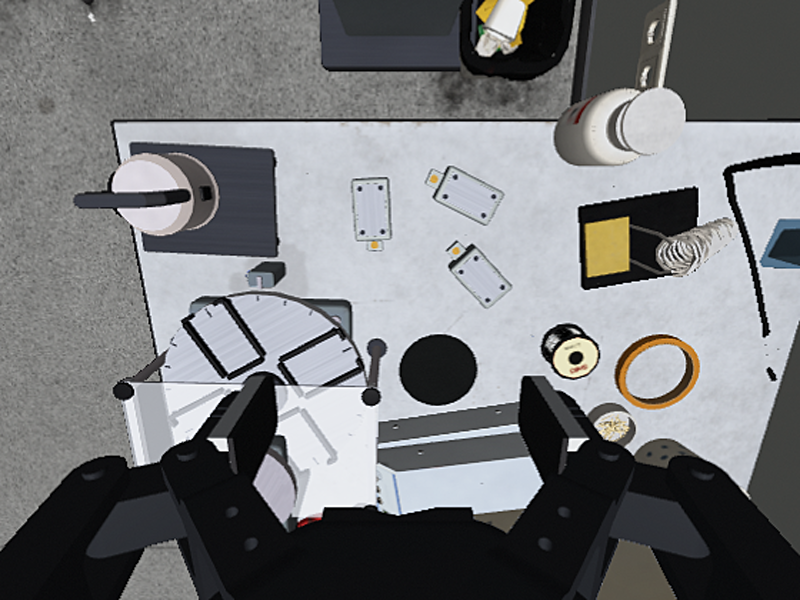

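View pics/w1v.png

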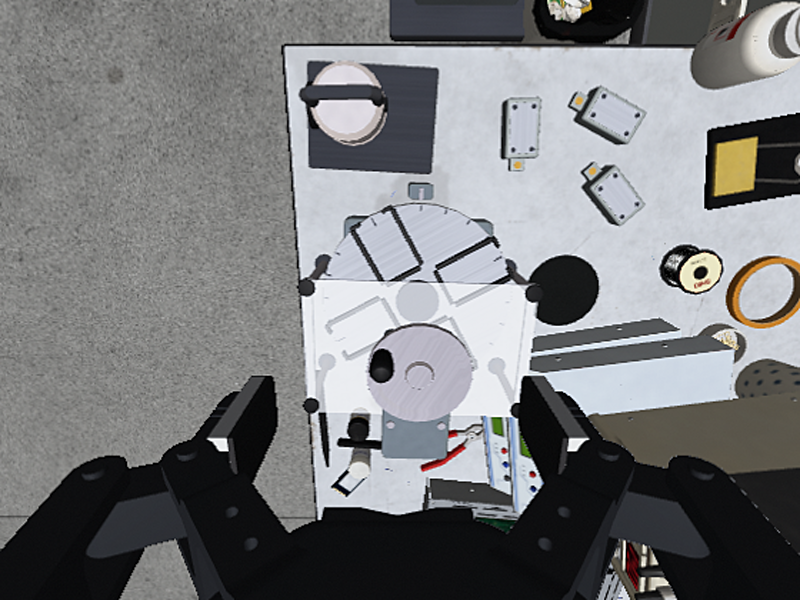

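The wrist views show everything. Housings in w0v are at (371,210) with the tab towards +x, (468,195) and (480,275). The pad is at (438,369), the lamp at (165,195), and the dial's nests are about 30° off square. I'll zoom in to get precise points.

Run:
```python
import cv2,numpy as np
a=cv2.imread("pics/w0.png");b=cv2.imread("pics/w1.png")
def c(im,x,y,w,h,s): return cv2.resize(im[y:y+h,x:x+w],(w*s,h*s),interpolation=cv2.INTER_CUBIC)
cv2.imwrite("pics/z1.png",c(b,205,115,175,150,4))
top=np.hstack([c(a,50,90,100,90,4),c(b,205,35,100,90,4)])
cv2.imwrite("pics/z2.png",top)
cv2.imwrite("pics/z3.png",c(a,235,105,130,120,5))
```

```text
(no output)
```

View pics/z1.png

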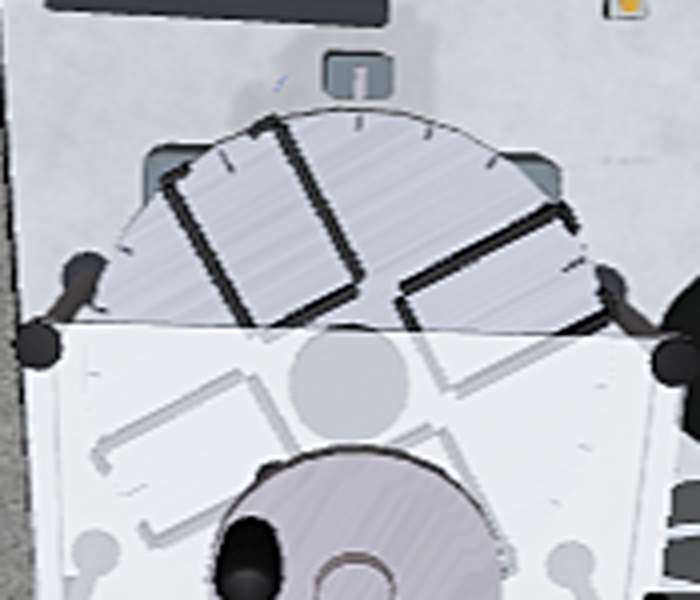

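View pics/z2.png

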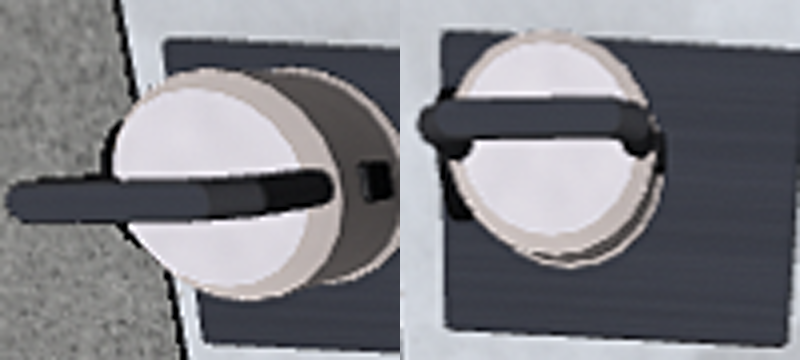

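View pics/z3.png

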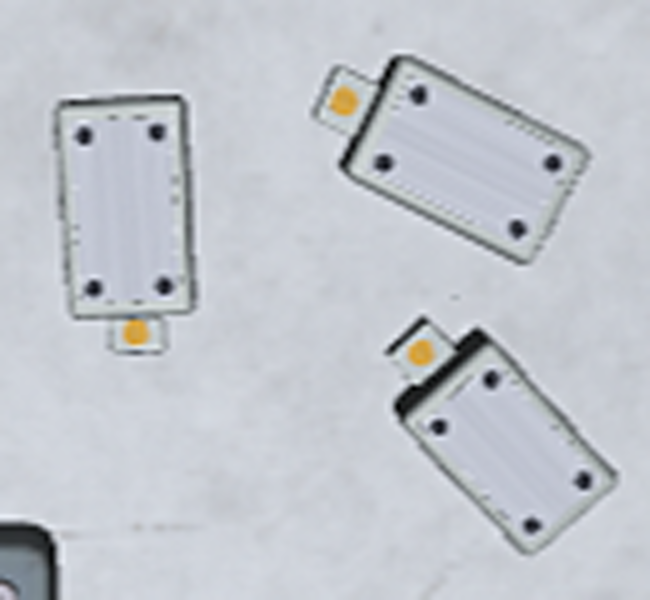

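```bash
cat > fit.py <<'E'
from h import *
import pickle
from scipy.optimize import least_squares
p0,p1=[pickle.load(open(f"w{i}.pkl","rb")) for i in (0,1)]
def px(x0,y0,s,uv): return (np.array(uv,float)+.5)/s-.5+[x0,y0]
H={"A":([(84,135),(157,131),(94,288),(165,285)],(136,332)),"B":([(419,94),(553,162),(384,162),(517,229)],(343,100)),"C":([(491,378),(438,426),(584,480),(532,525)],(420,352))}
for k,(s,t) in H.items():
    P=unproj(p0,px(235,105,5,s),.026); c=P.mean(0); T=unproj(p0,px(235,105,5,t),.010)[0]
    d=T-c; e=np.linalg.svd(P-c)[2][0]; e=e*np.sign(e@d)
    print("housing",k,c.round(4),"tabdist",np.hypot(*d[:2]).round(4),"yaw tab",np.degrees(np.arctan2(d[1],d[0])).round(1),"yaw screws",np.degrees(np.arctan2(e[1],e[0])).round(1))
# lamp
for nm,p,x0,y0,q in (("w0",p0,50,90,[(12,200),(205,198)]),("w1",p1,205,35,[(20,122),(252,120)])):
    B=unproj(p,px(x0,y0,4,q),.134); print("bail",nm,B.round(4).tolist(),B.mean(0).round(4))
# pad
im=cv2.imread("pics/w0.png")
m=(cv2.cvtColor(im,cv2.COLOR_BGR2GRAY)<45).astype(np.uint8); n,l,st,ce=cv2.connectedComponentsWithStats(m)
i=l[258,306]; cs,_=cv2.findContours((l==i).astype(np.uint8),cv2.RETR_EXTERNAL,cv2.CHAIN_APPROX_NONE)
e=unproj(p0,cs[0][:,0],.003); print("pad",((e.max(0)+e.min(0))/2).round(4),np.ptp(e,axis=0).round(4))
# indexer
na=px(205,115,4,[(168,182),(275,118),(360,280),(255,330)]); nb=px(205,115,4,[(562,208),(608,318),(455,390),(400,295)])
arc=px(205,115,4,[(130,243),(190,165),(358,108),(520,165)]); ptr=px(205,115,4,[(358,75)])
arc3=unproj(p1,arc,.06); NA=unproj(p1,na,.068); NB=unproj(p1,nb,.068); PT=unproj(p1,ptr,.05)[0]
R=lambda a:np.array([[np.cos(a),-np.sin(a)],[np.sin(a),np.cos(a)]])
C=np.array([[.1035,-.0235],[.1035,.0235],[.0325,.0235],[.0325,-.0235]])
def f(v):
    c,th=v[:2],v[2]; out=[]
    for N,a in((NA,th),(NB,th-np.pi/2)): 
        M=C@R(a).T+c; D=np.linalg.norm(M[:,None]-N[None,:,:2],axis=2); out+=list(D.min(1))
    return np.r_[out,np.linalg.norm(arc3[:,:2]-c,axis=1)-.105]
best=min((least_squares(f,[.61,-.137,a]) for a in np.radians([150,210,-150,-120])),key=lambda s:s.cost)
c=best.x[:2];print("dial",best.x[:2].round(4),"A angle",np.degrees(best.x[2])%360,"res mm",(best.fun*1e3).round(1))
print("pointer",PT.round(4),"dist",np.hypot(*(PT[:2]-c)).round(4),"ang",np.degrees(np.arctan2(*(PT[:2]-c)[::-1]))%360)
caps=unproj(p1,np.array([(305,287),(533,293),(310,405),(518,410)])/1.4286,.11); print("caps",caps.round(4).tolist())
print("front edge yaw",np.degrees(np.arctan2(*(caps[1]-caps[0])[[1,0]]))-90)
E
python3 fit.py
```

```text
housing A [ 0.4331 -0.0262  0.026 ] tabdist 0.0371 yaw tab 2.5 yaw screws 2.2
housing B [0.4198 0.0693 0.026 ] tabdist 0.0376 yaw tab -115.4 yaw screws -115.5
housing C [0.5031 0.0864 0.026 ] tabdist 0.0375 yaw tab -136.0 yaw screws -136.2
bail w0 [[0.4152, -0.2333, 0.134], [0.4148, -0.1831, 0.134]] [ 0.415  -0.2082  0.134 ]
bail w1 [[0.4163, -0.2375, 0.134], [0.4157, -0.171, 0.134]] [ 0.416  -0.2042  0.134 ]
pad [0.6195 0.0471 0.003 ] [0.0906 0.0884 0.    ]
dial [ 0.6125 -0.1367] A angle 208.51299454063192 res mm [ 0.5  1.9  4.5  2.7  4.1  2.1  1.2  3.1 -4.5 -1.4 -0.3 -0.2]
pointer [ 0.4964 -0.1348  0.05  ] dist 0.116 ang 179.0697292960235
caps [[0.5849, -0.2488, 0.11], [0.5905, -0.0253, 0.11], [0.7166, -0.252, 0.11], [0.7222, -0.0282, 0.11]]
front edge yaw -1.4209188154390517
```

```bash
python3 - <<'E'
from h import *
R0=down(0.0)
r.move_pose((.4155,-.204,.22),R0); 
print(r.servo_line((.4155,-.204,.116),speed=.12,guard=8), r.get_obs()["tcp_pos"])
r.command_gripper(0.0,70); o=r.get_obs(); print(o["opening"],o["finger_force"],o["wrist_force"])
r.servo_line((.4155,-.204,.25),speed=.15); o=r.get_obs(); print(o["opening"],o["finger_force"],o["wrist_force"],o["clock"])
r.servo_line((.4755,0.0,.25),speed=.2)
r.servo_line((.6195,.047,.25),speed=.2); o=r.get_obs(); print(o["opening"],o["finger_force"],o["wrist_force"],o["clock"])
cv2.imwrite("pics/lift_side.png",cams.camera("side")); cv2.imwrite("pics/lift_top.png",cams.camera("top"))
E
python3 - <<'E'
import cv2,numpy as np
a=cv2.imread("pics/lift_side.png")[120:320,150:350];b=cv2.imread("pics/lift_top.png")[100:300,180:380]
cv2.imwrite("pics/lift.png",cv2.resize(np.hstack([a,b]),(800,400),interpolation=cv2.INTER_CUBIC))
E
```

```text
False [ 0.41611005 -0.2044201   0.11684793]
0.008740271739539519 68.18404197692871 [-1.47834811  0.41927907  2.47657481]
0.008685145668340813 68.10180902481079 [-0.22992954  0.2482321  -3.39896648] 8.125
0.00858801639706084 68.12828779220581 [ 0.10450875 -0.20094519 -3.75774947] 10.25
```

View pics/lift.png

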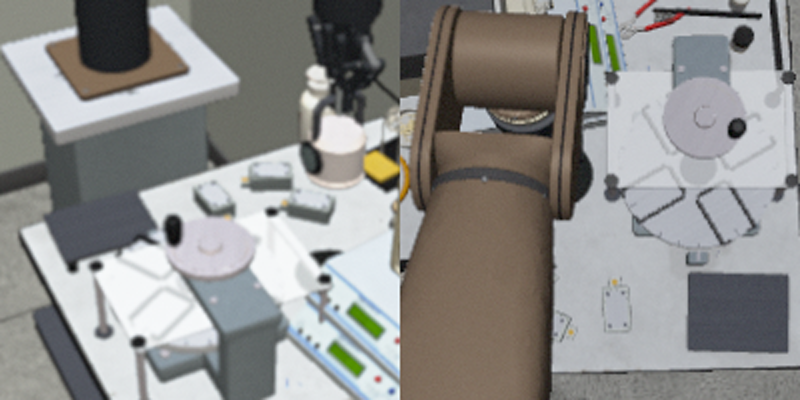

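The side view shows the lamp held upright with its black lens at (310,155) facing the dial. Lowering it now.

Run:
```python
from h import *
import pickle
r.servo_line((.6195,.047,.105),speed=.15)
print(r.servo_line((.6195,.047,.084),speed=.03,guard=2.5), r.get_obs()["tcp_pos"],r.get_obs()["wrist_force"])
r.command_gripper(0.085); r.pause(.3)
r.servo_line((.6195,.047,.2),speed=.2)
# look: wheel from above + lamp
r.move_pose((.60,-.10,.33),down(np.pi/2)); r.pause(.3)
p=cams.camera_params("wrist"); im=cams.camera("wrist"); cv2.imwrite("pics/w2.png",im); pickle.dump(p,open("w2.pkl","wb"))
print(r.get_obs()["clock"]); c=im[60:330,130:490]
cv2.imwrite("pics/w2v.png",cv2.resize(c,None,fx=2.2,fy=2.2,interpolation=cv2.INTER_CUBIC))
```

```text
True [0.61912632 0.04714414 0.08929583] [-2.15289486 -1.10759686  4.4534025 ]
15.6917
```

View pics/w2v.png

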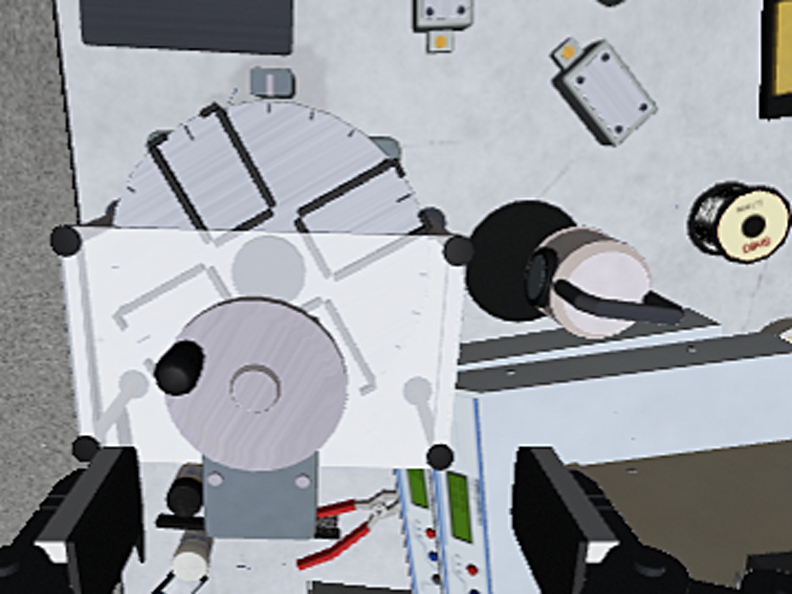

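The lamp has been knocked off the pad towards +y, and its lens is now at (540,275) while the pad centre is near (520,262). I'll measure the bail, then the wheel and knob, and regrasp.

```bash
cat > fit2.py <<'E'
from h import *
import pickle
from scipy.optimize import least_squares
p=pickle.load(open("w2.pkl","rb"))
q=lambda uv:(np.atleast_2d(np.array(uv,float))+.5)/2.2-.5+[130,60]
B=unproj(p,q([(557,288),(683,310)]),.107); print("bail",B.round(4).tolist(),B.mean(0).round(4),np.linalg.norm(B[1]-B[0]),"yaw",np.degrees(np.arctan2(*(B[1]-B[0])[:2])))
print("can top ellipse ctr",unproj(p,q((602,282)),.067).round(4), "lens",unproj(p,q((541,276)),.037).round(4))
W=q([(166,385),(349,383),(262,471),(258,299),(195,325),(322,328),(325,448),(200,452)])
f=lambda v:np.linalg.norm(unproj(p,W,v[2])[:,:2]-v[:2],axis=1)-.05
s=least_squares(f,[.66,-.14,.15]); print("wheel",s.x.round(4),"res",(s.fun*1e3).round(1))
for z in (.15,.155,.16): print(z,least_squares(lambda v:f([v[0],v[1],z]),[.66,-.14]).x.round(4))
z=s.x[2]
for nm,uv,dz in (("knobtop",(176,376),.038),("knobbase",(190,357),.003)):
    k=unproj(p,q(uv),z+dz)[0]; d=k[:2]-s.x[:2]; print(nm,k.round(4),np.hypot(*d).round(4),np.degrees(np.arctan2(d[1],d[0])).round(1))
caps=unproj(p,q([(66,241),(458,251),(87,449),(440,457)]),.11);print("caps",caps.round(4).tolist())
E
python3 fit2.py
```

```text
bail [[0.6133, 0.0351, 0.107], [0.6265, 0.1112, 0.107]] [0.6199 0.0731 0.107 ] 0.07724221012138212 yaw 9.88692228632762
can top ellipse ctr [[0.6192 0.0785 0.067 ]] lens [[0.6221 0.0488 0.037 ]]
wheel [ 0.66   -0.1368  0.1496] res [-0.1 -0.5 -0.5  1.3 -1.  -0.3  0.4  0.5]
0.15 [ 0.6599 -0.1367]
0.155 [ 0.6578 -0.1362]
0.16 [ 0.6557 -0.1356]
knobtop [ 0.6366 -0.1713  0.1876] 0.0417 -124.1
knobbase [ 0.6398 -0.1719  0.1526] 0.0406 -120.0
caps [[0.5854, -0.2475, 0.11], [0.5909, -0.0248, 0.11], [0.717, -0.2503, 0.11], [0.7223, -0.0279, 0.11]]
```

Run:
```python
from h import *
import pickle
a=np.radians(-9.9); b=np.radians(-1.3); g=(.6195,.0755)
r.move_pose((*g,.2),down(a)); r.servo_line((*g,.089),speed=.12,guard=8)
r.command_gripper(0,70); o=r.get_obs(); print(o["opening"],o["finger_force"],o["tcp_pos"])
r.servo_line((*g,.125),speed=.1); print(r.get_obs()["wrist_force"])
r.servo_line((.6195,.047,.125),speed=.08,rot=down(b))
print(r.servo_line((.6195,.047,.082),speed=.03,guard=2.5), r.get_obs()["tcp_pos"])
r.command_gripper(0.085); r.pause(.4)
r.servo_line((.6195,.047,.2),speed=.2)
r.move_pose((.60,-.08,.33),down(np.pi/2)); r.pause(.3)
p=cams.camera_params("wrist"); im=cams.camera("wrist"); cv2.imwrite("pics/w3.png",im); pickle.dump(p,open("w3.pkl","wb"))
print(r.get_obs()["clock"]); c=im[60:330,200:560]
cv2.imwrite("pics/w3v.png",cv2.resize(c,None,fx=2.2,fy=2.2,interpolation=cv2.INTER_CUBIC))
```

```text
0.008969351222505565 68.22293294593692 [0.62023438 0.0755311  0.08953287]
[-0.10889369  0.21730685 -4.36092071]
True [0.61974192 0.04652967 0.0899981 ]
25.0667
```

View pics/w3v.png

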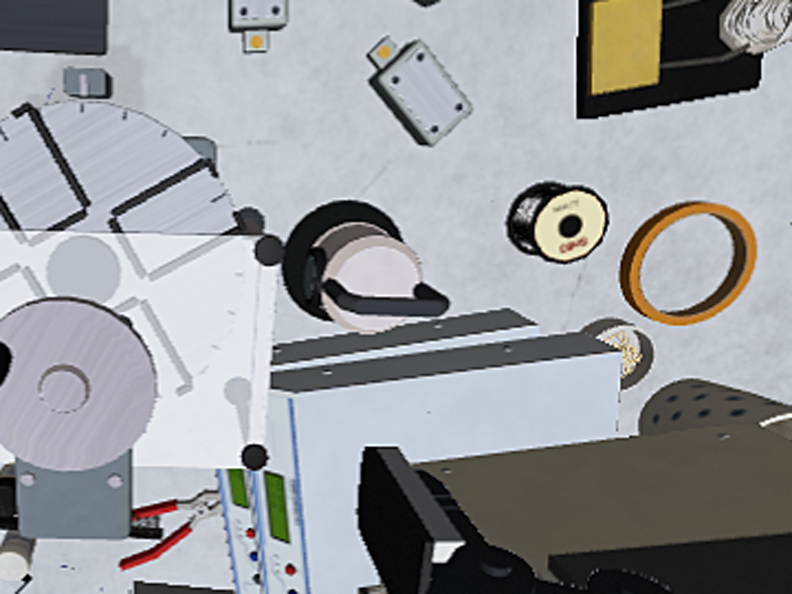

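The lamp is back on the pad with its lens at (312,275) towards the dial. I'll check that numerically, then crank the wheel to the first nest.

The nest A angle (208.5° against 178.7°, about 30°) needs about 4.2 rad of wheel, less than a full turn.

```bash
cat >> h.py <<'E'
C=np.array([.6125,-.1367]); YAW=np.radians(-1.3)   # indexer
WC=np.array([.6598,-.1367]); RK=.040; KZ=.1696       # wheel centre, crank_grip z
def idx(x,y): return C+np.array([[np.cos(YAW),-np.sin(YAW)],[np.sin(YAW),np.cos(YAW)]])@[x,y]
def wheel_pt(a,z): return (*(WC+RK*np.array([np.cos(a),np.sin(a)])),z)
ZG=KZ-.019+.004
E
python3 - <<'E'
from h import *
import pickle
p=pickle.load(open("w3.pkl","rb")); q=lambda uv:(np.atleast_2d(np.array(uv,float))+.5)/2.2-.5+[200,60]
P=unproj(p,q([(328,288),(447,302)]),.107);print(P.round(4).tolist(),P.mean(0),"can",unproj(p,q((372,272)),.067).round(4),"lens",unproj(p,q((314,275)),.038).round(4))
for a in (0,90,180,-90):
  for k in (0,90,180,270):
    r_=r.ik(wheel_pt(np.radians(k),ZG),down(np.radians(a))); print(a,k,None if r_ is None else r_.round(0))
E
cat >> h.py <<'E'
ZG=.156
RD=down(np.pi/2)
def wind(a0,a1,step=15,speed=.1,log=True):
    """lead the held knob clockwise from angle a0 down to a1 (deg)"""
    n=int(np.ceil(abs(a0-a1)/step)); fm=0; F=[]
    for a in np.linspace(a0,a1,n+1)[1:]:
        r.servo_line(wheel_pt(np.radians(a),ZG),speed=speed); o=r.get_obs(); f=o["wrist_force"]; F.append([a,*f,*(o["tcp_pos"][:2]-WC)])
        if np.hypot(*f[:2])>40: print("FORCE",a,f); break
    F=np.array(F)
    if log: print("clock",o["clock"],"open",o["opening"],"maxF",np.abs(F[:,1:4]).max(0).round(1),"end",a)
    return F
def grab(a):
    P=wheel_pt(np.radians(a),ZG); r.move_pose((*P[:2],.26),RD); hit=r.servo_line(P,speed=.12,guard=8)
    r.command_gripper(0,25); o=r.get_obs(); print("grab",hit,o["opening"],o["finger_force"],o["tcp_pos"],o["wrist_force"])
def let():
    r.command_gripper(.085); o=r.get_obs()["tcp_pos"]; r.servo_line((o[0],o[1],.26),speed=.25)
E
python3 - <<'E'
from h import *
grab(-121.5)
c0=r.get_obs()["clock"]
F=wind(-121.5,-181.5,15,.1); print(np.c_[F[:,:4].round(1),(F[:,4:]*1e3).round(1)]); print(r.get_obs()["clock"]-c0)
E
```

```text
grab False 0.020140696612985214 26.41753613948822 [ 0.63905135 -0.17141941  0.15649429] [ 0.25484251 -2.68064336  0.99711879]
clock 28.2667 open 0.02020254949992951 maxF [6.4 2.  3.1] end -181.5
[[-136.5   -1.4    1.2    3.1  -29.3  -27. ]
 [-151.5    0.9    1.4    2.9  -34.8  -18.3]
 [-166.5    5.1    2.     1.2  -37.8   -8.7]
 [-181.5    6.4    1.2    0.2  -38.3    1. ]]
1.0334000000000003
```

Run:
```python
from h import *
import pickle
F=wind(-181.5,-361.3,15,.1); print(np.c_[F[:,:4].round(1),(F[:,4:]*1e3).round(1)])
r.pause(.2); o=r.get_obs(); print((o["tcp_pos"][:2]-WC)*1e3, o["wrist_force"])
let()
r.move_pose((.58,-.13,.30),RD); r.pause(.3)
p=cams.camera_params("wrist"); im=cams.camera("wrist"); cv2.imwrite("pics/w4.png",im); pickle.dump(p,open("w4.pkl","wb"))
cv2.imwrite("pics/w4v.png",cv2.resize(im[30:330,150:430],None,fx=2,fy=2,interpolation=cv2.INTER_CUBIC)); print(r.get_obs()["clock"])
```

```text
clock 31.3667 open 0.020028104282768293 maxF [7.  5.8 5. ] end -361.3
[[-1.965e+02  6.300e+00 -3.000e-01  9.000e-01 -3.650e+01  1.060e+01]
 [-2.115e+02  5.500e+00 -2.800e+00  7.000e-01 -3.240e+01  1.950e+01]
 [-2.264e+02  5.200e+00 -2.800e+00  1.000e+00 -2.610e+01  2.720e+01]
 [-2.414e+02  3.900e+00 -2.700e+00  1.400e+00 -1.800e+01  3.320e+01]
 [-2.564e+02  2.600e+00 -4.500e+00  2.400e+00 -8.500e+00  3.710e+01]
 [-2.714e+02  1.400e+00 -5.800e+00  3.900e+00  1.400e+00  3.840e+01]
 [-2.864e+02 -9.000e-01 -5.500e+00  4.300e+00  1.130e+01  3.730e+01]
 [-3.014e+02 -8.000e-01 -4.100e+00  4.800e+00  2.050e+01  3.370e+01]
 [-3.164e+02 -2.000e-01 -2.800e+00  5.000e+00  2.880e+01  2.780e+01]
 [-3.313e+02  1.500e+00 -8.000e-01  4.500e+00  3.530e+01  2.000e+01]
 [-3.463e+02  5.000e+00  1.600e+00  4.000e+00  3.980e+01  1.030e+01]
 [-3.613e+02  7.000e+00 -1.500e+00  2.600e+00  4.160e+01 -8.000e-01]]
[41.56561423 -0.79341849] [ 6.92537513 -1.43087592  2.92428213]
33.7
```

View pics/w4v.png

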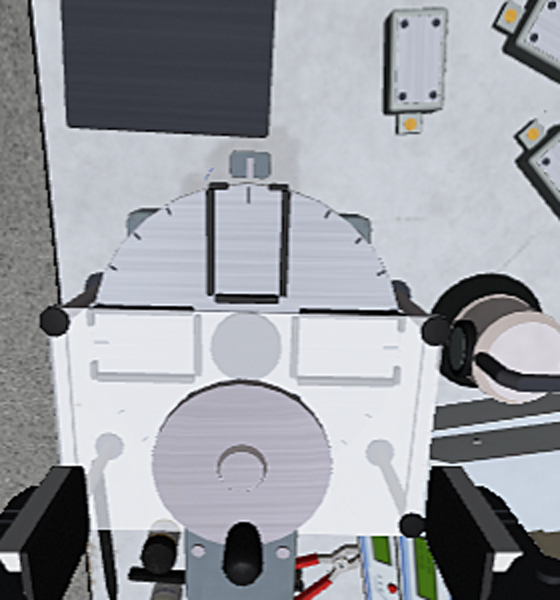

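```bash
sed -i 's/^WC=.*RK/WC=np.array([.6611,-.1371]); RK/' h.py
python3 - <<'E'
from h import *
import pickle
p=pickle.load(open("w4.pkl","rb"))
im=cv2.imread("pics/w4.png"); g=cv2.cvtColor(im,cv2.COLOR_BGR2GRAY).astype(int)
q=lambda uv:(np.atleast_2d(np.array(uv,float))+.5)/2-.5+[150,30]
P=unproj(p,q([(212,187),(287,187),(281,298),(217,298)]),.068); print(P.round(4).tolist(),P.mean(0).round(4))
print("expected centre",idx(-.068,0),"corners expect px of walls:")
X=[(*idx(-.068+sx*.0355,sy*.0235),.068) for sx,sy in((-1,-1),(-1,1),(1,1),(1,-1))]
print(((proj(p,X)-[150,30])*2).round(1).tolist())
print("ptr",unproj(p,q((250,165)),.05).round(4),"exp",idx(-.116,0))
# dark profile rows across walls
for v in (200,240,280):
    row=g[30+v//2,150+95:150+155]; print(v,[(2*(95+i),int(x)) for i,x in enumerate(row) if x<110])
col=g[30+60:30+160,150+123]; print("col",[(2*(60+i),int(x)) for i,x in enumerate(col) if x<110])
cc=unproj(p,q([(54,321),(436,328)]),.11); print(cc.round(4).tolist())
E
```

```text
[[0.5106, -0.1573, 0.068], [0.5106, -0.1113, 0.068], [0.5797, -0.1141, 0.068], [0.5798, -0.1556, 0.068]] [ 0.5452 -0.1346  0.068 ]
expected centre [ 0.5445175  -0.13515726] corners expect px of walls:
[[210.6, 182.9], [287.3, 184.8], [282.9, 298.7], [210.5, 297.1]]
ptr [[ 0.4975 -0.1342  0.05  ]] exp [ 0.49652986 -0.13406827]
200 [(206, 66), (208, 47), (210, 54), (212, 22), (248, 93), (282, 32), (284, 54), (286, 45), (288, 65)]
240 [(208, 41), (210, 57), (212, 25), (280, 104), (282, 36), (284, 50), (286, 23)]
280 [(206, 108), (208, 39), (210, 58), (212, 27), (280, 13), (282, 53), (284, 38), (286, 93)]
col [(120, 58), (122, 60), (124, 62), (126, 61), (128, 60), (130, 60), (132, 58), (134, 50), (136, 70), (294, 8), (296, 15), (298, 60), (300, 49), (302, 56)]
[[0.5849, -0.2481, 0.11], [0.5888, -0.0249, 0.11]]
```

```bash
cat >> h.py <<'E'
BX=np.array([.001,0])
LOAD=idx(-.068,0)+BX; D=.009
def dots(tag,z):
    """orange tab dots in a wrist picture -> world points on plane z"""
    p=cams.camera_params("wrist"); im=cams.camera("wrist"); cv2.imwrite(f"pics/{tag}.png",im)
    m=cv2.inRange(cv2.cvtColor(im,cv2.COLOR_BGR2HSV),(12,110,120),(28,255,255))
    n,l,st,ce=cv2.connectedComponentsWithStats(m)
    g=[i for i in range(1,n) if 12<st[i,4]<400]
    return unproj(p,ce[g],z) if g else []
def pick(xy,h,off=0):
    a=np.radians(h-90); e=np.array([np.cos(np.radians(h)),np.sin(np.radians(h))]); P=np.array(xy)+BX+off*e
    r.command_gripper(.065); r.move_pose((*P,.12),down(a)); hit=r.servo_line((*P,D),speed=.12,guard=8)
    r.command_gripper(0,50); o=r.get_obs(); print("pick",hit,o["opening"],o["tcp_pos"].round(4))
    r.servo_line((*P,.16),speed=.2); o=r.get_obs(); print("lift",o["opening"],o["finger_force"],o["clock"])
def place(off=0,tag="pl"):
    a=YAW+np.pi/2; x=np.array([np.cos(YAW),np.sin(YAW)]); P=LOAD-off*x; R=down(a)
    r.move_pose((*P,.16),R); r.pause(.2); o=r.get_obs(); print("over",o["opening"],o["finger_force"],(o["tcp_pos"][:2]-P).round(4))
    if o["opening"]<.03: print("LOST"); return
    r.servo_line((*P,.085),speed=.12); hit=r.servo_line((*P,.060+D-.001),speed=.03,guard=5); o=r.get_obs(); print("down",hit,o["tcp_pos"].round(4),o["wrist_force"].round(1))
    r.command_gripper(.06); r.servo_line((*P,.16),speed=.2); r.pause(.2)
    q=dots(tag,.07); print("dots",[v.round(4).tolist() for v in q if abs(v[1]+.135)<.06],"expect",(idx(-.104,0)).round(4),"clock",r.get_obs()["clock"])
E
python3 - <<'E'
from h import *
print(r.ik((.4208,.0693,D),down(np.radians(154.5))) , r.ik((.4208,.0693,.16),down(np.radians(154.5))))
pick((.4331,-.0262),2.2)
place(tag="pl1")
E
```

```text
[-4.33373980e+00  3.77538775e+00  1.31912291e+02 -2.54444375e-14
  4.43123212e+01 -1.58833740e+02] [-4.33373980e+00 -1.22655059e+01  1.27633258e+02 -2.54444375e-14
  6.46322481e+01 -1.58833740e+02]
pick False 0.03485230123686145 [ 0.4351 -0.0265  0.01  ]
lift 0.03487970727835793 50.904409289360046 39.1
over 0.03483223198685794 50.87734758853912 [0.     0.0001]
down True [ 0.5455 -0.1352  0.07  ] [ 0.8 -0.7  3.1]
dots [[0.5103, -0.1344, 0.07]] expect [ 0.5085 -0.1343] clock 44.5083
```

Run:
```python
from h import *
grab(-1)
F=wind(-1,-721.3,15,.13); r.pause(.2); o=r.get_obs(); print("angle",np.degrees(np.arctan2(*(o["tcp_pos"][:2]-WC)[::-1])))
print(np.c_[F[-24::3,:4].round(1),(F[-24::3,4:]*1e3).round(1)])
let()
r.move_pose((.58,-.13,.30),RD); r.pause(.3); q=dots("w5",.07); print([v.round(4).tolist() for v in q],"lamp tab",idx(0,.104)); im=cv2.imread("pics/w5.png")
cv2.imwrite("pics/w5v.png",cv2.resize(im[30:330,150:430],None,fx=2,fy=2,interpolation=cv2.INTER_CUBIC))
```

```text
grab False 0.020537302077701984 25.105813443660736 [ 0.70148222 -0.13785242  0.15704554] [-0.35738488  1.90288236  3.03757793]
clock 58.975 open 0.02025083582180366 maxF [4.2 4.3 8.8] end -721.3
angle -1.6414337878176328
[[-3.832e+02  2.800e+00 -3.000e+00  6.000e+00  3.720e+01 -1.680e+01]
 [-4.273e+02  5.000e-01 -4.300e+00  6.200e+00  1.470e+01 -3.850e+01]
 [-4.714e+02 -2.500e+00 -2.100e+00  8.700e+00 -1.610e+01 -3.770e+01]
 [-5.155e+02 -2.000e-01  1.300e+00  8.700e+00 -3.700e+01 -1.550e+01]
 [-5.596e+02  3.900e+00 -1.000e+00  6.500e+00 -3.670e+01  1.380e+01]
 [-6.037e+02  3.000e+00 -2.400e+00  5.700e+00 -1.700e+01  3.490e+01]
 [-6.478e+02  1.000e-01 -3.100e+00  7.300e+00  1.210e+01  3.700e+01]
 [-6.919e+02  7.000e-01  0.000e+00  7.300e+00  3.520e+01  1.840e+01]]
[[0.4175, 0.0128, 0.07], [0.4798, 0.0343, 0.07], [0.6088, 0.2193, 0.07]] lamp tab [ 0.61485948 -0.03272677]
```

View pics/w5v.png

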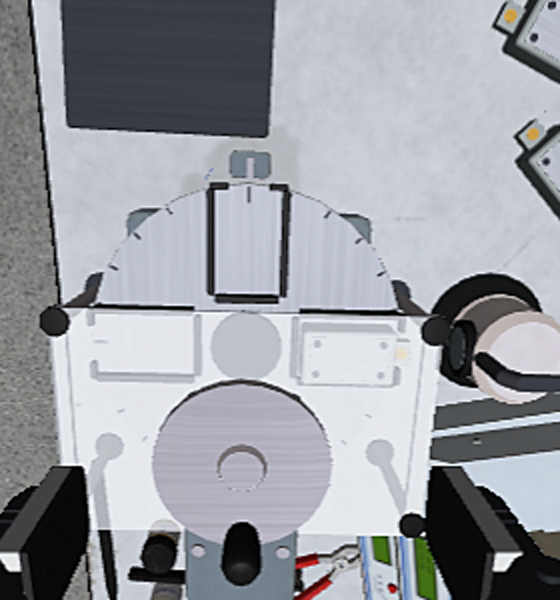

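The nest is square at the pointer (248,240) and the housing sits in the lamp-side nest (350,355). The lamp hasn't moved. Next is housing C.

Run:
```python
from h import *
pick((.5031,.0864),-136.2)
place(tag="pl2")
```

```text
pick False 0.035059099798171775 [0.5051 0.0864 0.0101]
lift 0.03528560662024161 51.00746512413025 65.1333
over 0.034634144936184025 50.992337465286255 [-0.      0.0016]
down True [ 0.5455 -0.1352  0.0701] [-0.4  1.   3. ]
dots [[0.5072, -0.1343, 0.07]] expect [ 0.5085 -0.1343] clock 68.7333
```

Run:
```python
from h import *
grab(-1.4)
F=wind(-1.4,-721.3,15,.13); r.pause(.2); o=r.get_obs(); print("angle",np.degrees(np.arctan2(*(o["tcp_pos"][:2]-WC)[::-1])))
let()
pick((.4198,.0693),-115.5)
place(tag="pl3")
```

```text
grab False 0.019979189182468476 25.222616493701935 [ 0.70146906 -0.13822316  0.15699247] [-0.54320634  0.09111151  2.26466955]
clock 82.95 open 0.0001281716971467684 maxF [24.6  9.5 17. ] end -721.3
angle -1.1065253993835336
pick False 0.034936727611386865 [0.4218 0.0693 0.01  ]
lift 0.03492681075088511 50.94683825969696 88.6
over 0.03483192545718034 50.95254957675934 [-0.0004  0.0013]
down True [ 0.5465 -0.1356  0.078 ] [-0.8  0.7  3.6]
dots [[0.5114, -0.1382, 0.07]] expect [ 0.5085 -0.1343] clock 92.0917
```

The grip slackened and lost the knob mid-wind, so the dial isn't square and housing B was set down on a wall. I'll look before mending it.

Run:
```python
from h import *
import pickle
r.move_pose((.58,-.13,.30),RD); r.pause(.3); p=cams.camera_params("wrist"); pickle.dump(p,open("w6.pkl","wb")); im=cams.camera("wrist"); cv2.imwrite("pics/w6.png",im)
cv2.imwrite("pics/w6v.png",cv2.resize(im[90:360,160:440],None,fx=2.2,fy=2.2,interpolation=cv2.INTER_CUBIC))
```

```text
(no output)
```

View pics/w6v.png

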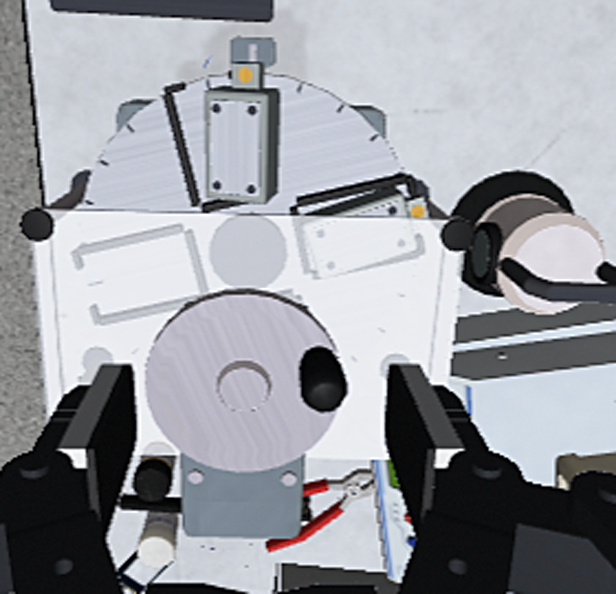

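Housing B stands on the wall tops at (241,145) and the knob is at about +y at (325,385), about a quarter turn short. I'll park B on the bench, finish the wind, then load B again.

```bash
sed -i 's/^        if np.hypot(\*f\[:2\])>40:.*/        if np.hypot(*f[:2])>25 or o["opening"]<.016: print("STOP",a,f,o["opening"]); break/' h.py
python3 - <<'E'
from h import *
import pickle
p=pickle.load(open("w6.pkl","rb")); q=lambda uv:(np.atleast_2d(np.array(uv,float))+.5)/2.2-.5+[160,90]
ang=[]
for uv,z in (((324,388),.1876),((315,355),.1526)):
    k=unproj(p,q(uv),z)[0][:2]+[.0013,0]; d=k-WC; print("knob",k.round(4),np.hypot(*d).round(4),np.degrees(np.arctan2(d[1],d[0])))
    ang.append(np.degrees(np.arctan2(d[1],d[0])))
n=unproj(p,q([(175,90),(195,205)]),.068)[:,:2]; d=n[0]-n[1]; print("nest offset deg",np.degrees(np.arctan2(d[1],d[0]))%360-178.7, "-> wheel deg x8")
# pick B off the walls and park it
a=YAW+np.pi/2; P=(.5465,-.1356); r.command_gripper(.065)
r.move_pose((*P,.14),down(a)); print(r.servo_line((*P,.0785),speed=.1,guard=6)); r.command_gripper(0,50); print(r.get_obs()["opening"])
r.servo_line((*P,.16),speed=.2); r.move_pose((.445,-.03,.16),down(a)); o=r.get_obs(); print(o["opening"]); r.servo_line((.445,-.03,.03),speed=.15)
print(r.servo_line((.445,-.03,D),speed=.03,guard=4),r.get_obs()["tcp_pos"]); r.command_gripper(.065); r.servo_line((.445,-.03,.16),speed=.2)
print(r.get_obs()["clock"])
E
```

```text
knob [ 0.641  -0.1016] 0.0408 119.47368760265832
knob [ 0.6418 -0.1027] 0.0394 119.2595452655061
nest offset deg 9.323596715056539 -> wheel deg x8
False
0.03659239614546643
0.036529745771533645
True [ 0.4451046  -0.03014419  0.01896841]
99.0667
```

Run:
```python
from h import *
grab(119.4)
F=wind(119.4,-1.4,15,.12); r.pause(.2); o=r.get_obs(); print("angle",np.degrees(np.arctan2(*(o["tcp_pos"][:2]-WC)[::-1])))
let()
r.move_pose((.52,-.06,.26),RD); r.pause(.3); q=dots("w7",.010); print([v.round(4).tolist() for v in q])
p=cams.camera_params("wrist"); im=cv2.imread("pics/w7.png"); g=cv2.cvtColor(im,cv2.COLOR_BGR2GRAY)
n,l,st,ce=cv2.connectedComponentsWithStats((g<90).astype(np.uint8))
for i in range(1,n):
    w=unproj(p,ce[i],.026)[0]
    if 2<st[i,4]<80 and np.hypot(w[0]-.445,w[1]+.03)<.07: print("dark",st[i,4],w.round(4))
x,y=map(int,proj(p,(.445,-.03,.026))[0]); x2,y2=map(int,proj(p,(*LOAD,.068))[0]); print((x,y),(x2,y2))
a,b=max(0,x-75),max(0,y-65)
A=cv2.resize(im[b:b+130,a:a+150],None,fx=2.6,fy=2.6,interpolation=cv2.INTER_CUBIC); print("crop A origin",a,b)
a,b=max(0,x2-75),max(0,y2-65)
B=cv2.resize(im[b:b+130,a:a+150],None,fx=2.6,fy=2.6,interpolation=cv2.INTER_CUBIC); print("crop B origin",a,b,A.shape,B.shape)
cv2.imwrite("pics/w7v.png",np.hstack([A,B]) if A.shape[0]==B.shape[0] else A)
```

```text
grab False 0.020162975457326822 25.587293207645416 [ 0.64167426 -0.10175256  0.15684326] [-0.55345575  2.40738006  3.26463689]
clock 103.725 open 0.02047277050474156 maxF [9.9 6.7 9.4] end -1.4
angle -2.185154605208623
[[0.319, 0.0669, 0.01], [0.4054, -0.0269, 0.01]]
dark 45 [ 0.4425 -0.044   0.026 ]
dark 10 [ 0.4216 -0.0364  0.026 ]
dark 12 [ 0.4212 -0.0165  0.026 ]
dark 10 [ 0.4637 -0.0355  0.026 ]
dark 10 [ 0.4633 -0.0155  0.026 ]
(302, 118) (215, 206)
crop A origin 227 53
crop B origin 140 141 (338, 390, 3) (338, 390, 3)
```

```bash
sed -i 's/^    r.command_gripper(.06); r.servo_line((\*P,.16)/    if o["tcp_pos"][2]>.074: print("NOT SEATED"); return\n&/' h.py
python3 - <<'E'
from h import *
pick((.4425,-.026),181.3)
place(tag="pl4")
E
```

```text
pick False 0.03494657636128978 [ 0.4445 -0.0263  0.01  ]
lift 0.0347204604279626 50.85514426231384 109.6833
over 0.03490584794360459 50.850064158439636 [-0.0008  0.0011]
down True [ 0.5455 -0.1352  0.07  ] [-0.2  0.   3.6]
dots [[0.5071, -0.1343, 0.07]] expect [ 0.5085 -0.1343] clock 113.0333
```

Housing B is seated. Now the last two turns, then a final look.

Run:
```python
from h import *
grab(-1.8)
F=wind(-1.8,-721.3,15,.13); r.pause(.2); o=r.get_obs(); print("angle",np.degrees(np.arctan2(*(o["tcp_pos"][:2]-WC)[::-1])),o["opening"])
let()
r.move_pose((.57,-.10,.32),RD); r.pause(.3); im=cams.camera("wrist"); cv2.imwrite("pics/w8.png",im)
cv2.imwrite("pics/w8v.png",cv2.resize(im[60:330,150:450],None,fx=2.2,fy=2.2,interpolation=cv2.INTER_CUBIC)); print(r.get_obs()["clock"])
```

```text
grab False 0.01981222763692165 25.24054706096649 [ 0.70147315 -0.13847989  0.15697272] [-0.3299619   0.67042691  3.68527073]
STOP -646.3520833333333 [ 0.79072361  0.54185726 -0.69801994] -0.00029054593172467925
clock 126.0 open -0.00029054593172467925 maxF [21.9 10.  16.3] end -646.3520833333333
angle 74.94974961360434 0.0003831689963377036
128.4417
```

View pics/w8v.png

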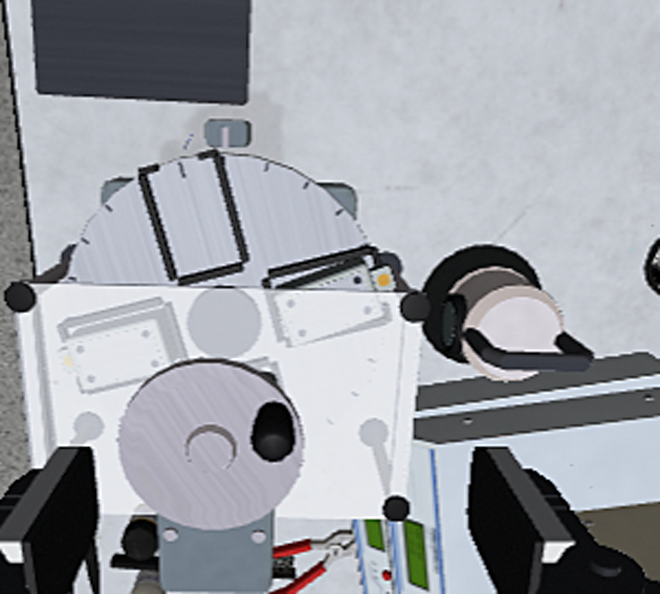

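The housings are seated but the knob slipped out again at the same part of the circle, with the knob now at (272,432), about a third of a turn short. The likely cause is creep along the pads at 25 N, so I'll measure it, regrip harder and finish.

```bash
sed -i 's/command_gripper(0,25)/command_gripper(0,60)/' h.py
python3 - <<'E'
from h import *
p=cams.camera_params("wrist"); q=lambda uv:(np.atleast_2d(np.array(uv,float))+.5)/2.2-.5+[150,60]
A=[]
for uv,z in (((273,438),.1876),((269,410),.1526)):
    k=unproj(p,q(uv),z)[0][:2]+[.0013,0]; d=k-WC; A.append(np.degrees(np.arctan2(d[1],d[0]))); print(k.round(4),np.hypot(*d).round(4),A[-1])
a=np.mean(A); assert 100<a<140
grab(a); F=wind(a,-1.4,15,.1); r.pause(.2); o=r.get_obs(); print("angle",np.degrees(np.arctan2(*(o["tcp_pos"][:2]-WC)[::-1])),o["opening"],(o["tcp_pos"][:2]-WC))
let()
r.move_pose((.58,-.13,.30),RD); r.pause(.3); p=cams.camera_params("wrist"); im=cams.camera("wrist"); cv2.imwrite("pics/w9.png",im)
old=cv2.imread("pics/w5.png"); d=cv2.absdiff(old,im).max(2); 
for nm,(u0,u1,v0,v1) in {"nest":(200,360,90,300),"dialfront":(240,305,115,185),"knob":(250,290,285,330),"lamp":(360,430,160,240)}.items():
    s=d[v0:v1,u0:u1]; print(nm,s.mean().round(2),(s>60).sum())
m=cv2.inRange(cv2.cvtColor(im,cv2.COLOR_BGR2HSV),(12,35,120),(28,255,255)); n,l,st,ce=cv2.connectedComponentsWithStats(m)
for i in range(1,n):
    if st[i,4]>8:
        w=unproj(p,ce[i],.07)[0]
        if .5<w[0]<.75 and abs(w[1]+.137)<.13: print("tab dot",st[i,4],w.round(4))
print("expect",idx(0,.104),idx(.104,0),idx(0,-.104),r.get_obs()["clock"])
E
```

```text
[ 0.6349 -0.1041] 0.0421 128.49378632815387
[ 0.6365 -0.1067] 0.0391 128.97838490605835
grab False 0.01927364139956663 58.649922609329224 [ 0.63607865 -0.10545525  0.15644468] [-1.46829485  0.59674122  3.93544245]
clock 132.775 open 0.019520365457028212 maxF [6.9 6.1 6.5] end -1.4
angle -1.1652025961471084 0.019606156814325197 [ 0.03783396 -0.00076952]
nest 3.52 70
dialfront 4.49 3
knob 3.84 10
lamp 1.36 0
expect [ 0.61485948 -0.03272677] [ 0.71647323 -0.13905948] [ 0.61014052 -0.24067323] 135.1167
```

Run:
```python
from h import *
print(r.close_job())
```

```text
the job is handed in; nothing more can be done
None
```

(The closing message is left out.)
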